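# Unpack the tackle box: lid, then lift-out tray

### The arm

A 6-joint arm with a two-finger parallel gripper is mounted at the origin on the work surface. World frame = base frame: x ahead of the robot, y to its left, z up, the work surface at z = 0. Lengths are in mm, angles in degrees, forces in N, time in s.
With the tool pointing down it reaches from about 300 to 850 mm from the base axis. Payload 4.2 kg.
Tool frame: the origin (TCP) lies on the centre line of the jaws, within the pads' length; the fingertips stand 14 mm ahead of it and the grasp point (between the pads) lies 5 mm behind it; x points along the fingers, y is the direction in which the jaws open and shut, and the axes are right-handed (so a half turn about x gives the same grasp; the last joint's range is limited). The gripper opens to 91 mm and grips with 3 to 60 N. Pads are 32 mm wide; open, the fingers measure 118 mm over their backs; the gripper's body (76 mm by 178 mm) begins 60 mm behind the grasp point.
Start: joints at [-65.26, 18.312, 89.639, -0, 72.044, -1.146], TCP at [251.042, -517.32, 227.976] pointing down, gripper open.
Joint ranges: [-177.97, 177.97], [-48.28, 115.42], [12.27, 149.76], [-77.06, 257.06], [2.81, 150.46], [-146.56, 146.56]. Speed limits (degrees/s): [147.25, 147.25, 180, 180, 180, 180].

### API

Orientations are given as [roll, pitch, yaw] about the fixed x, y, z axes, in that order (R = Rz(yaw) Ry(pitch) Rx(roll)).
In Python, from workcell import readout, optics, env gives the robot as it stands.
- The arm moves only by the shell command python3 -m creep 'ROWS' [OPENING] [FORCE]. ROWS is JSON, a list of rows, each an object with "translation": the shift along the world's x, y, z in cm, a list of three; "delta_rot": the turn, a rotation vector about the world's x, y, z in rad, a list of three. In form: [{"translation": [dx, dy, dz], "delta_rot": [rx, ry, rz]}, ...]. A call has 1 to 5 rows; each row shifts and turns the commanded pose from where the row before left it; what a row does not reach is not made up. A row lasts 1/12 s, in which the tool goes at most 41.7 mm and 7.16 degrees, less where a joint would pass 70% of its speed; a pose out of reach is approached as far as the arm can. A call with a gripper value outside its range is refused whole. OPENING is the gripper's target within -1 to 1 (fully open at 1, half-way at 0, shut at -1), set as the call begins (- or left out, the last holds). The fingers move at their own pace and stop on an object; FORCE is the grip in N (left out, the last holds). Time passes only in rows, so rows that do not move let the fingers close. It gives the time, the measured TCP pose, the force and the opening at its end, in the units of the state.
- readout.state(): the state, without advancing time (a new reading comes with each control period).
- optics.grab_frame(name): name is "scene" or "top" or "wrist"; returns (picture, depth): 480x640x3 uint8, red, green, blue; 480x640 float32, mm along the optical axis (not along the pixel's ray), 0 where there is no reading.
- optics.camera_params(name): a dict with "mtx" (3x3 intrinsics, pixels), "R" (3x3) and "t" (3): a world point X has camera coordinates R X + t. Camera axes: x right, y down, z forward; pixel columns grow to the right and rows downward; lengths in mm; the calibration is good to about 2 mm. A picture is of the moment at which its call begins: read the wrist's pose just before it. camera_params takes no time and is no camera call; for the wrist camera it gives the pose at the moment of the call.
- env.job_done(): hands the job in, once; it reports no verdict.
The state is a dict: "time_s": time; "qpos": joint angles; "qvel": joint speeds; "effort": joint torques, N m; "ee_pos": TCP position; "ee_rot": TCP orientation; "force": force on the tool from outside, world axes, zero at the start; "torque": the same for the moment, N m; "gripper_width": finger opening in mm.
Only numpy, scipy, OpenCV 4.12 (cv2) and the standard library are available. Lean on these libraries where they do the work, as an engineer would, in place of code of your own. Each camera call takes 0.05 s, during which the arm holds its last target.

### The job

The clips of the red tackle box are already undone. Take the box apart in order: first lift off its lid and set it down gently on the black rubber mat, handle up; then lift out the tray that was under it and set it gently on the mat beside the lid, grip bar up. Both must lie flat on the mat, not on each other, and the box must stay standing where it is.

Things in the scene. Friction and masses are not known exactly. Their poses are not given: they have to be found in the camera images.
- lid_grip (a point): Centre of the black handle bar (18 wide in x, 112 long in y, 20 mm high) on the lid: a red domed cap 141 x 211 x 55 mm (x, y, z), 93 mm tall with handle, 0.2-0.4 kg. Point is 83 mm above the lid's lower edge, 28 mm above its roof, over its centre of mass. Lid rests loose on the box rim, its skirt 8 mm over the rim with 2.5 mm play; lifts straight up; hides the tray. z up.
- tray_grip (a point): Centre of the grip bar (16 wide in x, 94 long in y, 22 mm high) over the middle of the grey open divided tray, 112 x 180 x 30 mm (x, y, z), 0.12-0.25 kg. Point is 63 mm above the tray's underside, 11 mm below the bar's top. Tray rests loose on ledges in the box with 4 mm play or more, this point 24 mm above the box rim; lifts straight up, 45 mm to clear the rim. z up.
- box: Red tackle box, open on top, 130 x 200 x 75 mm (x short side, y long side, z up), loose on the plywood, 0.9 kg. Origin at the centre of its underside. At the start the tray is in it and the lid on it, their axes parallel to its own.
- mat: Flat black rubber mat fixed on the plywood, 320 x 260 x 4 mm (x, y, z up), empty; box and mat trade sides between starts. Origin at the centre of its underside, on the plywood. Lid and tray fit side by side along its x with their long sides along its y, for instance 80 mm either side of its centre.
Not all that is in view belongs to the job. Leave any blue or yellow look-alike of the box alone.

How it is judged:
By the outcome, as a careful person would: the job done as asked, in the order asked, and still so for the second after the job is handed in, with the robot touching nothing.
It also fails if it takes over 67 s, if anything falls off the work surface, if the arm or the gripper's body presses on something with over 40 N, if the wrist force passes 120 N, or if a joint passes its speed limit or range.

## Working session

There is one attempt and no reset: what is moved stays moved. The work goes in short steps, Python scripts to look and compute and a shell command to move; the robot and the scene stay as the last step left them, time stands still between calls to the robot, and variables do not carry over. Pictures are saved under pics/ and viewed, and the job is handed in when it is done.

```bash
mkdir -p pics; ls; python3 - <<'E'
from workcell import readout, optics
import cv2,numpy as np
s=readout.state();print({k:np.round(v,2).tolist() for k,v in s.items()})
for n in ["scene","top","wrist"]:
    c=optics.camera_params(n)
    p,d=optics.grab_frame(n)
    cv2.imwrite(f"pics/{n}0.png",p[:,:,::-1]); np.savez(f"{n}0.npz",p=p,d=d,**c)
    print(n,np.round(c["mtx"],1).tolist(),np.round(c["R"],3).tolist(),np.round(c["t"],1).tolist(),(d>0).mean())
E
```

```text
pics
{'time_s': 0.0, 'qpos': [-65.26, 18.35, 89.71, -0.0, 72.04, -1.15], 'qvel': [-0.09, 0.15, 0.09, -0.07, -0.04, 0.01], 'effort': [-0.0, -41.25, -23.2, 0.07, 0.05, -0.0], 'ee_pos': [250.82, -516.89, 227.14], 'ee_rot': [-90.45, 89.9, 115.44], 'force': [-0.15, 0.74, 0.7], 'torque': [-0.02, 0.03, 0.02], 'gripper_width': 91.22}
scene [[490.7, 0.0, 320.8], [0.0, 490.7, 238.6], [0.0, 0.0, 1.0]] [[-0.774, 0.633, 0.006], [0.515, 0.635, -0.575], [-0.368, -0.442, -0.818]] [230.5, -250.5, 1538.7] 0.9959049479166666
top [[547.1, 0.0, 312.8], [0.0, 547.1, 238.3], [0.0, 0.0, 1.0]] [[0.001, -1.0, -0.001], [-0.999, -0.001, -0.04], [0.04, 0.001, -0.999]] [115.1, 417.0, 1474.4] 0.99587890625
wrist [[350.5, 0.0, 320.2], [0.0, 350.5, 241.5], [0.0, 0.0, 1.0]] [[0.436, -0.9, -0.001], [-0.872, -0.423, 0.245], [-0.221, -0.106, -0.969]] [-573.7, -26.8, 389.6] 0.983251953125
```

View pics/top0.png

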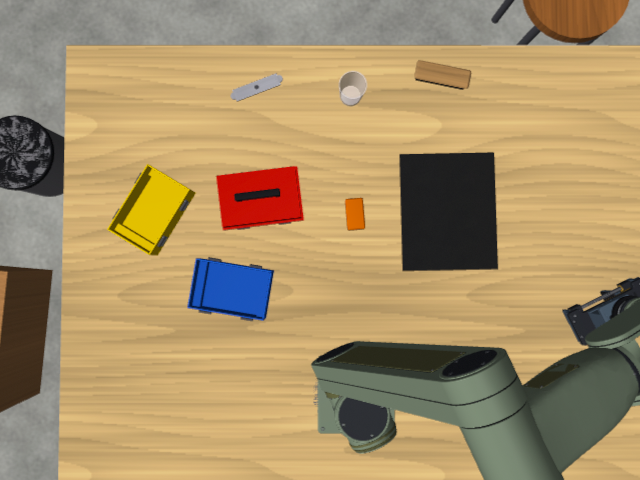

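View pics/scene0.png

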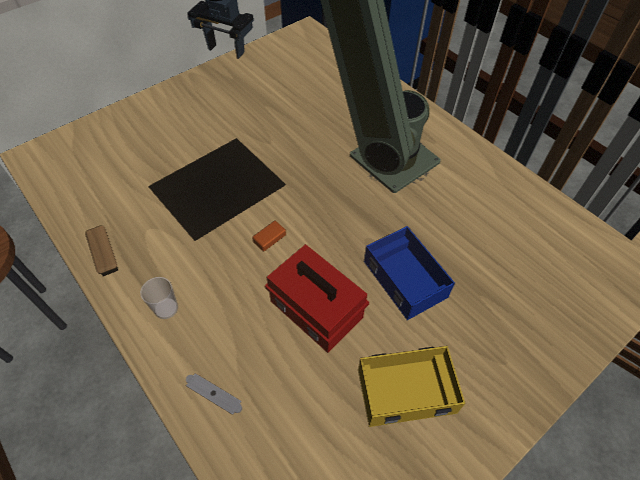

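The top view shows the lidded red box with its handle bar at about (258,195). The empty mat is at about (448,211), and the orange block between them at (355,214) is clutter. Next I'll measure these.

```bash
cat > h.py <<'E'
import numpy as np,cv2
def ray_plane(uv,c,z):
    uv=np.atleast_2d(uv).astype(float); R=c["R"];t=c["t"]
    d=np.c_[uv,np.ones(len(uv))]@np.linalg.inv(c["mtx"]).T@R
    o=-R.T@t
    return o+d*((z-o[2])/d[:,2])[:,None]
def cloud(c,d):
    v,u=np.mgrid[:480,:640]
    P=(np.stack([u,v,np.ones_like(u)],-1)*d[...,None])@np.linalg.inv(c["mtx"]).T
    P=P.astype(float); P[:]= 0
    q=np.stack([u,v,np.ones_like(u)],-1)@np.linalg.inv(c["mtx"]).T*d[...,None]
    return (q-c["t"])@c["R"]
def rect(mask,c,z):
    v,u=np.nonzero(mask); P=ray_plane(np.c_[u,v],c,z)[:,:2]
    r=cv2.minAreaRect(P.astype(np.float32)); return r,P.mean(0)
def big(mask):
    n,l,s,_=cv2.connectedComponentsWithStats(mask.astype(np.uint8)); i=1+np.argmax(s[1:,4]); return l==i
E
python3 - <<'E'
from h import *
for n in ["top","scene"]:
    c=np.load(n+"0.npz"); p=c["p"].astype(int);W=cloud(c,c["d"])
    r,g,b=p[...,0],p[...,1],p[...,2]
    dark=(p.max(2)<60)
    red=big((r>90)&(g<50)&(b<50))
    hull=cv2.fillConvexPoly(np.zeros((480,640),np.uint8),cv2.convexHull(np.argwhere(red)[:,::-1].astype(np.int32)),1)>0
    han=big(dark&hull&(W[...,2]>130))
    top=han&(W[...,2]>153)
    print(n,"handle top z",np.median(W[top][:,2]),top.sum(),"rect",rect(top,c,160),"depth mean",W[top].mean(0), "allhan",rect(han,c,160))
    roof=red&(abs(W[...,2]-122)<5)
    print("roof",rect(roof,c,122),np.median(W[roof][:,2]))
    lid=red&(W[...,2]>100)
    print("lid depth rect",cv2.minAreaRect(W[lid][:,:2].astype(np.float32)))
    m=big(dark&(abs(W[...,2])<12)); print("mat",rect(m,c,4),np.median(W[m][:,2]))
    o=(r>150)&(g>60)&(g<130)&(b<60); 
    if o.any():
        o=big(o);print("orange",rect(o,c,20)[0],W[o][:,2].max())
E
```

```text
top handle top z 159.9980854791534 311 rect (((518.100830078125, 251.96542358398438), (17.01978302001953, 108.9362564086914), 7.392906188964844), array([518.00438818, 252.17207189])) depth mean [518.00173545 252.16816197 160.02586438] allhan (((517.8125, 251.9091339111328), (18.164827346801758, 108.84680938720703), 6.603218078613281), array([517.96156737, 252.05057217]))
roof (((517.8565063476562, 252.10983276367188), (129.60281372070312, 196.8843994140625), 7.114387035369873), array([517.68679817, 251.55014494])) 122.09773652147824
lid depth rect ((463.7248840332031, 237.5137939453125), (241.8020477294922, 216.69039916992188), 7.414619445800781)
mat (((492.07318115234375, -252.96531677246094), (316.1669616699219, 256.0130615234375), 1.1570338010787964), array([ 491.63604944, -252.75867468])) 4.081561258446683
orange ((483.47027587890625, 2.9608116149902344), (84.08142852783203, 47.558349609375), 5.031723976135254) 1489.9259809641098
scene handle top z 159.26360365719245 366 rect (((521.962646484375, 253.78408813476562), (20.54656410217285, 110.79911804199219), 6.431087017059326), array([521.60315988, 255.04869158])) depth mean [522.30028113 256.02408177 161.84938286] allhan (((525.4781494140625, 257.5702209472656), (27.765634536743164, 117.53939819335938), 7.070080757141113), array([523.60733476, 258.01722565]))
roof (((519.8804931640625, 253.3759765625), (128.87669372558594, 200.75701904296875), 7.059446334838867), array([522.66899023, 258.8780181 ])) 121.8402988124476
lid depth rect ((621.416015625, 447.22064208984375), (671.126953125, 217.7323455810547), 62.253578186035156)
mat (((492.10479736328125, -252.24752807617188), (318.8109130859375, 260.48529052734375), 1.0929219722747803), array([ 498.88018406, -247.34970417])) 4.00027229093365
orange ((480.5977478027344, 19.51707649230957), (76.19982147216797, 4.4226274490356445), 4.959105491638184) 30.46158943128226
```

```bash
cat >> h.py <<'E'
def ee():
    from workcell import readout
    from scipy.spatial.transform import Rotation as Ro
    s=readout.state(); R=Ro.from_euler("xyz",s["ee_rot"],degrees=True).as_matrix()
    return np.array(s["ee_pos"]),R,s
def goto(p,yaw,g=-5):
    """needed shift cm and rotvec so that tool x down, tool y along +-yaw, grasp point at p"""
    from scipy.spatial.transform import Rotation as Ro
    x,R,s=ee(); a=np.radians(yaw); y=np.array([np.cos(a),np.sin(a),0]); 
    if y@R[:,1]<0:y=-y
    X=np.array([0,0,-1.]); Rt=np.c_[X,y,np.cross(X,y)]
    tgt=np.array(p)+np.array([0,0,g]) # TCP lies 5 mm below grasp point
    print("tool x",R[:,0].round(3),"y",R[:,1].round(3)," d cm",((tgt-x)/10).round(2)," rotvec",Ro.from_matrix(Rt@R.T).as_rotvec().round(4),"q",np.round(s["qpos"],1),"t",s["time_s"])
E
python3 -c "
from h import *
goto([518,252,150],7.1)"
```

```text
tool x [-0.001  0.001 -1.   ] y [ 0.437 -0.9   -0.001]  d cm [26.71 76.9  -8.23]  rotvec [-7.0000e-04 -1.3000e-03  1.2429e+00] q [-65.3  18.3  89.7  -0.   72.   -1.1] t 0.15
```

```bash
python3 -m creep '[{"translation":[1.0,3.0,0.2],"delta_rot":[0,0,0.05]},{"translation":[1.0,3.0,0.2],"delta_rot":[0,0,0.05]},{"translation":[1.0,3.0,0.2],"delta_rot":[0,0,0.05]},{"translation":[1.0,3.0,0.2],"delta_rot":[0,0,0.05]},{"translation":[1.0,3.0,0.2],"delta_rot":[0,0,0.05]}]' 1 20
python3 -m creep '[{"translation":[1.0,3.0,0],"delta_rot":[0,0,0.05]},{"translation":[1.0,3.0,0],"delta_rot":[0,0,0.05]},{"translation":[1.0,3.0,0],"delta_rot":[0,0,0.05]},{"translation":[1.0,3.0,0],"delta_rot":[0,0,0.05]},{"translation":[1.0,3.0,0],"delta_rot":[0,0,0.05]}]'
python3 -m creep '[{"translation":[1.0,3.0,0],"delta_rot":[0,0,0.05]},{"translation":[1.0,3.0,0],"delta_rot":[0,0,0.05]},{"translation":[1.0,3.0,0],"delta_rot":[0,0,0.05]},{"translation":[1.0,3.0,0],"delta_rot":[0,0,0.05]},{"translation":[1.0,3.0,0],"delta_rot":[0,0,0.05]}]'
python3 -m creep '[{"translation":[1.0,3.0,0],"delta_rot":[0,0,0.05]},{"translation":[1.0,3.0,0],"delta_rot":[0,0,0.05]},{"translation":[1.0,3.0,0],"delta_rot":[0,0,0.05]},{"translation":[1.0,3.0,0],"delta_rot":[0,0,0.05]},{"translation":[1.0,3.0,0],"delta_rot":[0,0,0.05]}]'
python3 -c "
from h import *
goto([518,252,150],7.1)"
```

```text
time_s: 0.57
ee_pos: [301.1, -365.8, 237.7]
ee_rot: [-104.1, 90.0, 116.2]
force: [1.3, 0.5, 0.7]
gripper_width: 91.1
time_s: 0.98
ee_pos: [351.0, -215.8, 237.9]
ee_rot: [-130.4, 90.0, 104.2]
force: [1.3, 0.4, 0.4]
gripper_width: 91.0
time_s: 1.4
ee_pos: [401.0, -65.8, 237.9]
ee_rot: [71.4, 90.0, -39.6]
force: [0.7, 0.1, -0.3]
gripper_width: 91.0
time_s: 1.82
ee_pos: [451.0, 84.3, 237.8]
ee_rot: [-35.7, 90.0, -132.4]
force: [-0.5, 0.1, 0.9]
gripper_width: 91.1
tool x [-0. -0. -1.] y [ 0.993 -0.116 -0.   ]  d cm [ 6.7  16.77 -9.28]  rotvec [ 2.000e-04 -1.000e-04  2.401e-01] q [  9.2   7.4 102.8  -0.   69.8  15.8] t 1.8167
```

```bash
python3 -m creep '[{"translation":[1.1,2.8,0],"delta_rot":[0,0,0.04]},{"translation":[1.1,2.8,0],"delta_rot":[0,0,0.04]},{"translation":[1.1,2.8,0],"delta_rot":[0,0,0.04]},{"translation":[1.1,2.8,0],"delta_rot":[0,0,0.04]},{"translation":[1.1,2.8,0],"delta_rot":[0,0,0.04]}]'
python3 -m creep '[{"translation":[0.7,1.5,0],"delta_rot":[0,0,0.04]},{"translation":[0.5,1.27,0],"delta_rot":[0,0,0]},{"translation":[0,0,-1.0],"delta_rot":[0,0,0]},{"translation":[0,0,0],"delta_rot":[0,0,0]}]'
python3 - <<'E'
from h import *
from workcell import optics
goto([518,252,150],7.1)
c=optics.camera_params("wrist"); p,d=optics.grab_frame("wrist"); cv2.imwrite("pics/wrist1.png",p[:,:,::-1])
W=cloud(c,d); dark=p.max(2)<60
top=big(dark&(abs(W[...,2]-160)<5)); print(top.sum(),rect(top,c,160),W[top].mean(0))
E
```

```text
time_s: 2.23
ee_pos: [506.1, 224.1, 237.6]
ee_rot: [-57.1, 90.0, -142.3]
force: [0.3, -0.3, -0.5]
gripper_width: 91.0
time_s: 2.57
ee_pos: [516.8, 249.7, 225.6]
ee_rot: [-65.0, 89.7, -148.1]
force: [0.4, -0.9, -0.7]
gripper_width: 91.2
tool x [-0.004 -0.002 -1.   ] y [ 0.993  0.121 -0.004]  d cm [ 0.12  0.23 -8.06]  rotvec [ 0.0025 -0.004   0.003 ] q [24.7 18.4 89.8 -0.  72.  17.7] t 2.5667Traceback (most recent call last):
  File "<stdin>", line 6, in <module>
  File "h.py", line 17, in big
    n,l,s,_=cv2.connectedComponentsWithStats(mask.astype(np.uint8)); i=1+np.argmax(s[1:,4]); return l==i
                                                                         ~~~~~~~~~^^^^^^^^^
    return _wrapfunc(a, 'argmax', axis=axis, out=out, **kwds)
    return bound(*args, **kwds)
ValueError: attempt to get argmax of an empty sequence
```

View pics/wrist1.png

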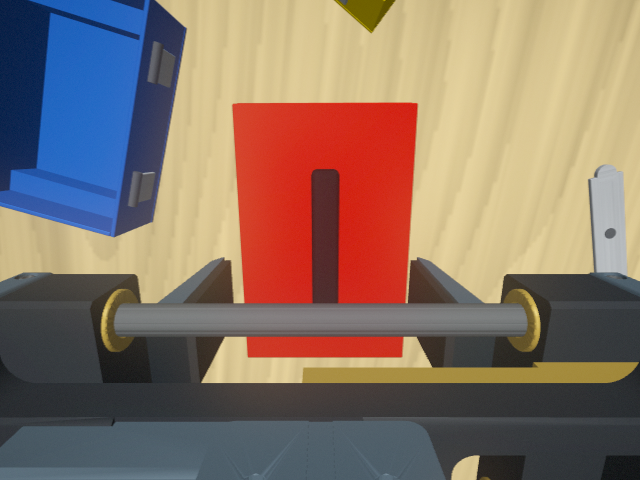

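The wrist view shows the handle at columns 312–339, centred between the fingers (231 and 410). I'll descend onto it.

```bash
python3 -m creep '[{"translation":[0.1,0.1,-2.0],"delta_rot":[0,0,0]},{"translation":[0,0,-2.0],"delta_rot":[0,0,0]},{"translation":[0,0,-2.0],"delta_rot":[0,0,0]},{"translation":[0,0,-1.0],"delta_rot":[0,0,0]},{"translation":[0,0,-0.5],"delta_rot":[0,0,0]}]'
python3 -m creep '[{"translation":[0,0,-0.4],"delta_rot":[0,0,0]},{"translation":[0,0,0],"delta_rot":[0,0,0]},{"translation":[0,0,0],"delta_rot":[0,0,0]}]'
python3 - <<'E'
from h import *
goto([518,252,150],7.1)
E
```

```text
time_s: 3.03
ee_pos: [517.9, 249.8, 151.6]
ee_rot: [-67.8, 89.8, -151.0]
force: [-0.5, -0.3, 0.2]
gripper_width: 91.1
time_s: 3.28
ee_pos: [519.5, 251.4, 149.8]
ee_rot: [105.0, 89.9, 21.9]
force: [0.8, 0.2, 0.8]
gripper_width: 91.3
tool x [ 0.001  0.001 -1.   ] y [0.993 0.12  0.002]  d cm [-0.15  0.06 -0.48]  rotvec [-0.0006  0.0014  0.0033] q [24.7 21.8 96.2 -0.  61.9 17.8] t 3.2833
```

```bash
python3 -m creep '[{"translation":[-0.1,0,-0.4],"delta_rot":[0,0,0]},{"translation":[0,0,0],"delta_rot":[0,0,0]},{"translation":[0,0,0],"delta_rot":[0,0,0]},{"translation":[0,0,0],"delta_rot":[0,0,0]},{"translation":[0,0,0],"delta_rot":[0,0,0]}]' -1 25
python3 -m creep '[{"translation":[0,0,0],"delta_rot":[0,0,0]},{"translation":[0,0,0],"delta_rot":[0,0,0]},{"translation":[0,0,0],"delta_rot":[0,0,0]},{"translation":[0,0,0],"delta_rot":[0,0,0]},{"translation":[0,0,0],"delta_rot":[0,0,0]}]'
```

```text
time_s: 3.7
ee_pos: [518.2, 251.5, 145.2]
ee_rot: [103.5, 90.0, 20.5]
force: [-0.2, -0.2, -0.7]
gripper_width: 60.3
time_s: 4.12
ee_pos: [518.1, 251.4, 145.0]
ee_rot: [103.1, 90.0, 20.0]
force: [0.6, 0.3, -0.1]
gripper_width: 27.2
```

```bash
python3 -m creep '[{"translation":[0,0,0],"delta_rot":[0,0,0]},{"translation":[0,0,0],"delta_rot":[0,0,0]},{"translation":[0,0,0],"delta_rot":[0,0,0]},{"translation":[0,0,0],"delta_rot":[0,0,0]},{"translation":[0,0,0],"delta_rot":[0,0,0]}]'
python3 -m creep '[{"translation":[0,0,0.2],"delta_rot":[0,0,0]},{"translation":[0,0,0.4],"delta_rot":[0,0,0]},{"translation":[0,0,0.5],"delta_rot":[0,0,0]},{"translation":[0,0,0.6],"delta_rot":[0,0,0]},{"translation":[0,0,0.6],"delta_rot":[0,0,0]}]'
python3 -c "
from h import *
goto([518,252,150],7.1)"
```

```text
time_s: 4.53
ee_pos: [518.4, 251.4, 145.0]
ee_rot: [92.7, 90.0, 9.7]
force: [0.8, -0.5, 0.2]
gripper_width: 17.7
time_s: 4.95
ee_pos: [517.7, 251.3, 168.5]
ee_rot: [-82.2, 90.0, -165.2]
force: [0.1, 1.1, -2.6]
gripper_width: 17.9
tool x [-0.001 -0.    -1.   ] y [ 0.993  0.121 -0.001]  d cm [ 0.03  0.07 -2.35]  rotvec [ 0.0002 -0.0006  0.003 ] q [24.7 20.8 94.8  0.  64.4 17.8] t 4.95
```

```bash
python3 -m creep '[{"translation":[0,0,1.0],"delta_rot":[0,0,0]},{"translation":[0,0,1.3],"delta_rot":[0,0,0]},{"translation":[0,0,1.3],"delta_rot":[0,0,0]},{"translation":[0,0,1.0],"delta_rot":[0,0,0]},{"translation":[0,0,0.5],"delta_rot":[0,0,0]}]'
python3 - <<'E'
from h import *
from workcell import optics
goto([424.5,-253.8,87],1.1)
p,d=optics.grab_frame("scene"); cv2.imwrite("pics/scene1.png",p[:,:,::-1])
E
```

```text
time_s: 5.37
ee_pos: [518.7, 251.7, 221.2]
ee_rot: [108.4, 89.8, 25.4]
force: [-0.6, 0.2, -3.3]
gripper_width: 17.8
tool x [ 0.003  0.001 -1.   ] y [0.993 0.121 0.003]  d cm [ -9.42 -50.55 -13.92]  rotvec [-0.0012  0.0029 -0.1018] q [24.7 18.6 90.2  0.  71.  17.8] t 5.3667
```

View pics/scene1.png

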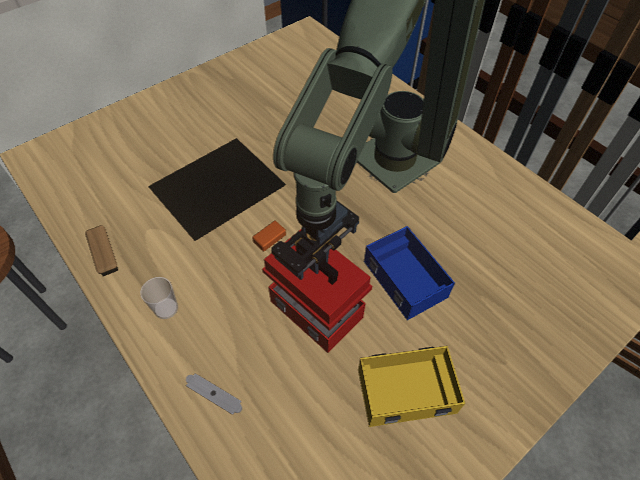

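The lid (at about (318,280)) is clear of the box, and the tray still sits in the box at about (318,305). I'll carry the lid over to the mat.

```bash
python3 -m creep '[{"translation":[-0.1,-0.5,0.2],"delta_rot":[0,0,-0.004]},{"translation":[-0.2,-1.0,0.2],"delta_rot":[0,0,-0.004]},{"translation":[-0.3,-1.5,0.2],"delta_rot":[0,0,-0.004]},{"translation":[-0.4,-2.0,0],"delta_rot":[0,0,-0.004]},{"translation":[-0.4,-2.5,0],"delta_rot":[0,0,-0.004]}]'
python3 -m creep '[{"translation":[-0.4,-2.5,0],"delta_rot":[0,0,-0.004]},{"translation":[-0.5,-2.5,0],"delta_rot":[0,0,-0.004]},{"translation":[-0.5,-2.5,0],"delta_rot":[0,0,-0.004]},{"translation":[-0.5,-2.5,0],"delta_rot":[0,0,-0.004]},{"translation":[-0.5,-2.5,0],"delta_rot":[0,0,-0.004]}]'
python3 -m creep '[{"translation":[-0.5,-2.5,0],"delta_rot":[0,0,-0.004]},{"translation":[-0.5,-2.5,0],"delta_rot":[0,0,-0.004]},{"translation":[-0.5,-2.5,0],"delta_rot":[0,0,-0.004]},{"translation":[-0.5,-2.5,0],"delta_rot":[0,0,-0.004]},{"translation":[-0.5,-2.5,0],"delta_rot":[0,0,-0.004]}]'
python3 -m creep '[{"translation":[-0.5,-2.5,0],"delta_rot":[0,0,-0.004]},{"translation":[-0.5,-2.5,0],"delta_rot":[0,0,-0.004]},{"translation":[-0.5,-2.5,0],"delta_rot":[0,0,-0.004]},{"translation":[-0.5,-2.5,-0.5],"delta_rot":[0,0,-0.004]},{"translation":[-0.4,-2.0,-1.0],"delta_rot":[0,0,-0.004]}]'
python3 -m creep '[{"translation":[-0.3,-2.0,-1.0],"delta_rot":[0,0,-0.004]},{"translation":[-0.3,-1.5,-1.0],"delta_rot":[0,0,-0.004]},{"translation":[-0.1,-1.0,-1.0],"delta_rot":[0,0,-0.004]},{"translation":[0,-0.5,-1.0],"delta_rot":[0,0,-0.004]},{"translation":[0,0,-0.5],"delta_rot":[0,0,-0.004]}]'
python3 -m creep '[{"translation":[0,0,0],"delta_rot":[0,0,0]},{"translation":[0,0,0],"delta_rot":[0,0,0]}]'
python3 - <<'E'
from h import *
from workcell import optics
goto([424.5,-253.8,87],1.1)
p,d=optics.grab_frame("top"); cv2.imwrite("pics/top1.png",p[:,:,::-1])
E
```

```text
time_s: 5.83
ee_pos: [503.2, 175.0, 224.5]
ee_rot: [-69.1, 89.9, -153.3]
force: [0.1, 0.1, -2.5]
gripper_width: 18.1
time_s: 6.25
ee_pos: [478.4, 49.0, 224.6]
ee_rot: [-67.3, 89.9, -152.8]
force: [0.0, 0.1, -2.7]
gripper_width: 17.8
time_s: 6.67
ee_pos: [453.1, -75.7, 224.7]
ee_rot: [-78.5, 89.9, -165.0]
force: [0.2, -0.2, -2.9]
gripper_width: 17.7
time_s: 7.08
ee_pos: [429.7, -196.2, 210.6]
ee_rot: [36.2, 89.9, -51.5]
force: [-0.1, -0.0, -3.1]
gripper_width: 17.9
time_s: 7.5
ee_pos: [422.9, -244.1, 163.4]
ee_rot: [-121.9, 89.9, 149.2]
force: [-0.9, 0.9, -2.9]
gripper_width: 17.8
time_s: 7.67
ee_pos: [423.9, -242.9, 164.8]
ee_rot: [-145.8, 89.9, 125.4]
force: [0.8, 0.0, -3.1]
gripper_width: 17.9
tool x [-0.001  0.001 -1.   ] y [ 1.     0.022 -0.001]  d cm [ 0.06 -1.09 -8.28]  rotvec [-0.0008 -0.0006 -0.0024] q [-31.2  13.6 106.2   0.   60.3 -32.4] t 7.6667
```

View pics/top1.png

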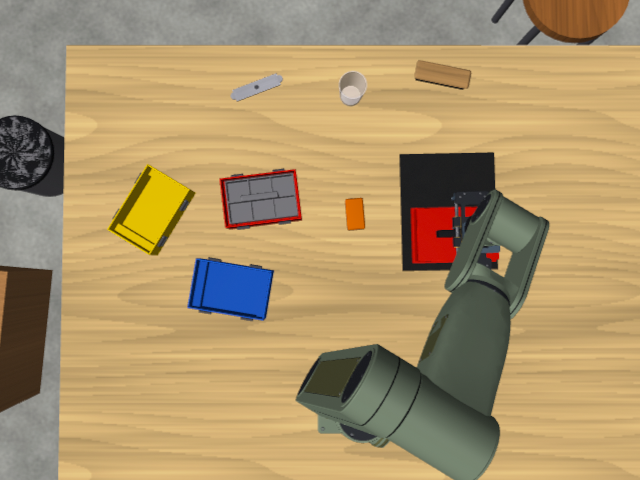

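The lid is over the near half of the mat, at about (455,236), and the tray is visible in the box at about (261,199). I'll lower the lid.

```bash
python3 -m creep '[{"translation":[0,-0.6,-1.5],"delta_rot":[0,0,0]},{"translation":[0,-0.5,-1.8],"delta_rot":[0,0,0]},{"translation":[0,0,-1.8],"delta_rot":[0,0,0]},{"translation":[0,0,-1.4],"delta_rot":[0,0,0]},{"translation":[0,0,-0.8],"delta_rot":[0,0,0]}]'
python3 -m creep '[{"translation":[0,0,-0.3],"delta_rot":[0,0,0]},{"translation":[0,0,-0.1],"delta_rot":[0,0,0]},{"translation":[0,0,0],"delta_rot":[0,0,0]},{"translation":[0,0,0],"delta_rot":[0,0,0]}]'
python3 -c "
from h import *
goto([424.5,-253.8,87],1.1)"
```

```text
time_s: 8.13
ee_pos: [423.9, -253.8, 91.1]
ee_rot: [-130.5, 89.9, 140.7]
force: [-0.2, -0.3, -3.0]
gripper_width: 18.2
time_s: 8.47
ee_pos: [424.8, -254.9, 88.9]
ee_rot: [59.0, 89.9, -29.7]
force: [0.4, 0.5, -2.5]
gripper_width: 18.1
tool x [ 0.002 -0.001 -1.   ] y [1.    0.021 0.002]  d cm [-0.03  0.11 -0.69]  rotvec [ 0.0011  0.0019 -0.0021] q [-32.3  19.  111.3   0.   49.5 -33.5] t 8.4667
```

```bash
python3 -m creep '[{"translation":[0,0,-0.1],"delta_rot":[0,0,0]},{"translation":[0,0,-0.1],"delta_rot":[0,0,0]},{"translation":[0,0,-0.1],"delta_rot":[0,0,0]},{"translation":[0,0,0],"delta_rot":[0,0,0]}]'
python3 -m creep '[{"translation":[0,0,-0.1],"delta_rot":[0,0,0]},{"translation":[0,0,-0.1],"delta_rot":[0,0,0]},{"translation":[0,0,0],"delta_rot":[0,0,0]}]'
python3 -m creep '[{"translation":[0,0,-0.1],"delta_rot":[0,0,0]},{"translation":[0,0,0],"delta_rot":[0,0,0]},{"translation":[0,0,0],"delta_rot":[0,0,0]}]'
```

```text
time_s: 8.8
ee_pos: [424.0, -254.6, 85.0]
ee_rot: [99.5, 90.0, 10.7]
force: [-0.0, 0.4, -2.3]
gripper_width: 17.8
time_s: 9.05
ee_pos: [423.9, -254.6, 82.8]
ee_rot: [-130.9, 90.0, 140.3]
force: [1.0, 0.9, -2.3]
gripper_width: 17.9
time_s: 9.3
ee_pos: [424.1, -254.7, 82.0]
ee_rot: [61.5, 90.0, -27.3]
force: [0.9, -0.3, -2.0]
gripper_width: 17.5
```

```bash
python3 -m creep '[{"translation":[0,0,-0.05],"delta_rot":[0,0,0]},{"translation":[0,0,-0.05],"delta_rot":[0,0,0]},{"translation":[0,0,0],"delta_rot":[0,0,0]},{"translation":[0,0,0],"delta_rot":[0,0,0]}]'
```

```text
time_s: 9.63
ee_pos: [424.1, -254.7, 82.0]
ee_rot: [54.9, 90.0, -33.9]
force: [-2.3, 0.6, 6.4]
gripper_width: 17.7
```

Contact is made at 82 mm, as expected. I'll release, go straight up and look.

```bash
python3 -m creep '[{"translation":[0,0,0],"delta_rot":[0,0,0]},{"translation":[0,0,0],"delta_rot":[0,0,0]},{"translation":[0,0,0],"delta_rot":[0,0,0]},{"translation":[0,0,0],"delta_rot":[0,0,0]},{"translation":[0,0,0],"delta_rot":[0,0,0]}]' 0.4
python3 -m creep '[{"translation":[0,0,0.5],"delta_rot":[0,0,0]},{"translation":[0,0,1.5],"delta_rot":[0,0,0]},{"translation":[0,0,2.5],"delta_rot":[0,0,0]},{"translation":[0,0,3.0],"delta_rot":[0,0,0]},{"translation":[0,0,3],"delta_rot":[0,0,0]}]' 1
python3 - <<'E'
from h import *
from workcell import optics
goto([518,252,99],7.1)
for n in ["scene","top"]:
    c=optics.camera_params(n);p,d=optics.grab_frame(n); cv2.imwrite(f"pics/{n}2.png",p[:,:,::-1])
    np.savez(n+"2.npz",p=p,d=d,**c)
    W=cloud(c,d);r,g,b=[p[...,i].astype(int) for i in range(3)]
    red=(r>90)&(g<50)&(b<50)
    # box rim
    rim=big(red&(W[...,1]>100)&(abs(W[...,2]-75)<5)); print(n,"rim",rim.sum(),rect(rim,c,75))
    bar=(W[...,2]>103)&(W[...,2]<116)&(W[...,1]>150)&(W[...,1]<350)&(abs(W[...,0]-518)<60)
    if bar.any():
        bar=big(bar);print("bar",bar.sum(),rect(bar,c,110),np.median(W[bar][:,2]),p[bar].mean(0))
    gr=(abs(r-g)<25)&(abs(b-g)<25)&(abs(W[...,0]-518)<70)&(abs(W[...,1]-252)<100)&(W[...,2]>58)
    zz=W[gr][:,2];print("gray z hist",np.histogram(zz,range(40,130,5))[0])
    lid=red&(W[...,1]<-100)&(abs(W[...,2]-59)<5); 
    if lid.any(): lid=big(lid);print("lidroof",lid.sum(),rect(lid,c,59),np.median(W[lid][:,2]),W[lid][:,2].std())
E
```

```text
time_s: 10.05
ee_pos: [424.1, -254.6, 80.9]
ee_rot: [150.0, 90.0, 61.3]
force: [-0.4, -0.3, -0.9]
gripper_width: 48.5
time_s: 10.47
ee_pos: [423.6, -254.4, 187.1]
ee_rot: [-126.0, 89.9, 145.2]
force: [-0.3, 0.1, 0.8]
gripper_width: 81.7
tool x [-0.001  0.001 -1.   ] y [ 1.     0.021 -0.001]  d cm [ 9.44 50.64 -9.31]  rotvec [-0.0006 -0.001   0.1029] q [-32.3  12.9 103.5   0.   63.6 -33.5] t 10.4667
scene rim 328 (((519.5614624023438, 253.4404296875), (128.8487548828125, 200.3932647705078), 7.070138931274414), array([525.87489055, 265.69246934]))
bar 268 (((523.3263549804688, 252.24578857421875), (18.032865524291992, 93.66278839111328), 7.201404094696045), array([523.05841007, 253.17033263])) 109.03813205592037 [66.79477612 63.90671642 63.42910448]
gray z hist [  0   0   0 115 405 358  77  16   5   7  22  35  35 165  86   0   0]
lidroof 1800 (((424.3815612792969, -251.12252807617188), (128.3289031982422, 204.05648803710938), 1.5101265907287598), array([ 427.62581325, -244.36694376])) 59.01882514053442 2.076536358219928
top rim 76 (((462.2249755859375, 201.07504272460938), (20.690204620361328, 113.18132781982422), 16.420095443725586), array([463.93714064, 196.0938941 ]))
bar 235 (((519.2639770507812, 251.7596435546875), (16.402421951293945, 92.90592193603516), 7.213382244110107), array([519.40107861, 251.50159469])) 110.0642681481914 [107.48510638 106.45106383 111.0212766 ]
gray z hist [  0   0   0  42 206 162  22   3   0   1   5   9  17 103 113  11   0]
lidroof 1912 (((422.6593933105469, -214.9348602294922), (128.39366149902344, 130.36375427246094), 0.060846105217933655), array([ 422.85596719, -212.42756701])) 59.132573367581685 2.390927843291711
```

View pics/scene2.png

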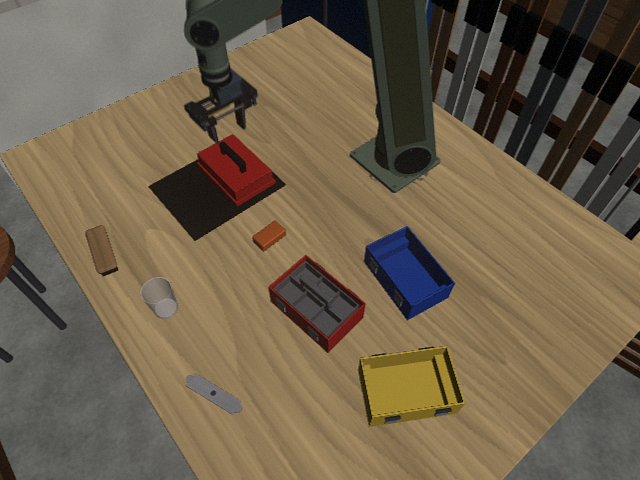

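View pics/top2.png

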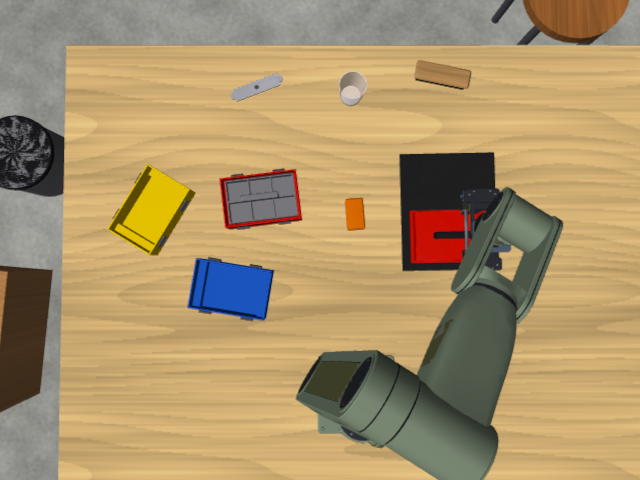

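The lid lies flat on the mat (roof at 59 mm). The box hasn't moved, and the tray bar is measured at (519.3, 251.6) with yaw 7.2°. I'll go to the tray.

```bash
python3 -m creep '[{"translation":[0,0.5,1.5],"delta_rot":[0,0,0.005]},{"translation":[0.4,1.5,0],"delta_rot":[0,0,0.005]},{"translation":[0.4,2.5,0],"delta_rot":[0,0,0.005]},{"translation":[0.6,3,0],"delta_rot":[0,0,0.005]},{"translation":[0.6,3,0],"delta_rot":[0,0,0.005]}]' 1
python3 -m creep '[{"translation":[0.6,3,0],"delta_rot":[0,0,0.005]},{"translation":[0.6,3,0],"delta_rot":[0,0,0.005]},{"translation":[0.6,3,0],"delta_rot":[0,0,0.005]},{"translation":[0.6,3,0],"delta_rot":[0,0,0.005]},{"translation":[0.6,3,0],"delta_rot":[0,0,0.005]}]'
python3 -m creep '[{"translation":[0.6,3,0],"delta_rot":[0,0,0.005]},{"translation":[0.6,3,0],"delta_rot":[0,0,0.005]},{"translation":[0.6,3,0],"delta_rot":[0,0,0.005]},{"translation":[0.6,3,0],"delta_rot":[0,0,0.005]},{"translation":[0.6,3,0],"delta_rot":[0,0,0.005]}]'
python3 -m creep '[{"translation":[0.6,3,0],"delta_rot":[0,0,0.005]},{"translation":[0.6,3,0],"delta_rot":[0,0,0.005]},{"translation":[0.5,2,-1.0],"delta_rot":[0,0,0.005]},{"translation":[0.4,1.5,-1.5],"delta_rot":[0,0,0.005]},{"translation":[0,0,-1.0],"delta_rot":[0,0,0.005]}]'
python3 -m creep '[{"translation":[0,0,0],"delta_rot":[0,0,0]},{"translation":[0,0,0],"delta_rot":[0,0,0]}]'
python3 -c "
from h import *
goto([519.3,251.6,99],7.2)"
```

```text
time_s: 10.98
ee_pos: [443.6, -148.7, 200.4]
ee_rot: [-117.1, 89.9, 155.5]
force: [-0.0, -0.1, 0.6]
gripper_width: 91.4
time_s: 11.4
ee_pos: [473.6, 1.9, 200.4]
ee_rot: [-93.5, 89.9, -179.4]
force: [0.9, 0.2, -0.5]
gripper_width: 91.3
time_s: 11.82
ee_pos: [503.7, 151.8, 200.3]
ee_rot: [-73.8, 89.9, -158.2]
force: [0.2, -0.2, -0.8]
gripper_width: 91.1
time_s: 12.23
ee_pos: [525.0, 248.0, 164.1]
ee_rot: [-127.8, 89.9, 149.3]
force: [0.0, 0.3, -0.1]
gripper_width: 91.2
time_s: 12.4
ee_pos: [524.2, 244.4, 165.0]
ee_rot: [-64.7, 89.8, -147.7]
force: [-0.4, 0.6, 0.0]
gripper_width: 91.2
tool x [-0.003 -0.002 -1.   ] y [ 0.993  0.121 -0.003]  d cm [-0.49  0.72 -7.1 ]  rotvec [ 0.0016 -0.0025  0.0048] q [23.9 21.3 94.6 -0.  64.2 17. ] t 12.4
```

```bash
python3 -m creep '[{"translation":[-0.3,0.4,0],"delta_rot":[0,0,0]},{"translation":[-0.2,0.3,-1.0],"delta_rot":[0,0,0]},{"translation":[0,0,-1.5],"delta_rot":[0,0,0]},{"translation":[0,0,-1.5],"delta_rot":[0,0,0]},{"translation":[0,0,-1.0],"delta_rot":[0,0,0]}]' 0.3 20
python3 -m creep '[{"translation":[0,0,-0.5],"delta_rot":[0,0,0]},{"translation":[0,0,0],"delta_rot":[0,0,0]},{"translation":[0,0,0],"delta_rot":[0,0,0]}]'
python3 - <<'E'
from h import *
from workcell import optics
goto([519.3,251.6,99],7.2)
p,d=optics.grab_frame("wrist"); cv2.imwrite("pics/wrist3.png",p[:,:,::-1])
E
```

```text
time_s: 12.82
ee_pos: [519.3, 251.9, 115.0]
ee_rot: [-71.2, 90.0, -154.3]
force: [0.9, -1.3, 0.4]
gripper_width: 61.3
time_s: 13.07
ee_pos: [520.3, 252.4, 111.3]
ee_rot: [107.4, 90.0, 24.3]
force: [-0.0, -0.3, 0.2]
gripper_width: 59.5
tool x [ 0.001  0.    -1.   ] y [0.993 0.12  0.001]  d cm [-0.1  -0.08 -1.73]  rotvec [-0.0002  0.0005  0.005 ] q [24.7 24.1 98.8 -0.  57.1 17.8] t 13.0667
```

View pics/wrist3.png

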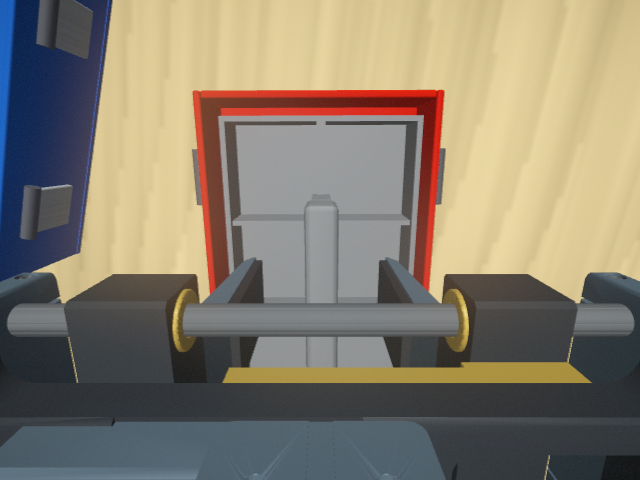

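The bar (columns 306–338) is centred between the fingers (262 and 380). I'll go down and close.

```bash
python3 -m creep '[{"translation":[0,-0.05,-0.7],"delta_rot":[0,0,0]},{"translation":[0,0,-0.6],"delta_rot":[0,0,0]},{"translation":[0,0,-0.3],"delta_rot":[0,0,0]},{"translation":[0,0,0],"delta_rot":[0,0,0]},{"translation":[0,0,0],"delta_rot":[0,0,0]}]'
python3 -m creep '[{"translation":[0,0,0],"delta_rot":[0,0,0]},{"translation":[0,0,0],"delta_rot":[0,0,0]},{"translation":[0,0,0],"delta_rot":[0,0,0]},{"translation":[0,0,0],"delta_rot":[0,0,0]},{"translation":[0,0,0],"delta_rot":[0,0,0]}]' -1 20
python3 -m creep '[{"translation":[0,0,0],"delta_rot":[0,0,0]},{"translation":[0,0,0],"delta_rot":[0,0,0]},{"translation":[0,0,0],"delta_rot":[0,0,0]},{"translation":[0,0,0],"delta_rot":[0,0,0]},{"translation":[0,0,0],"delta_rot":[0,0,0]}]'
```

```text
time_s: 13.53
ee_pos: [519.9, 251.8, 94.7]
ee_rot: [-68.3, 90.0, -151.4]
force: [0.5, 0.0, -0.8]
gripper_width: 59.3
time_s: 13.95
ee_pos: [520.1, 251.9, 95.1]
ee_rot: [101.4, 90.0, 18.3]
force: [0.2, 0.7, -0.8]
gripper_width: 28.9
time_s: 14.37
ee_pos: [520.2, 251.9, 95.0]
ee_rot: [99.0, 90.0, 15.9]
force: [0.4, 0.0, 0.4]
gripper_width: 16.2
```

```bash
python3 -m creep '[{"translation":[0,0,0.2],"delta_rot":[0,0,0]},{"translation":[0,0,0.4],"delta_rot":[0,0,0]},{"translation":[0,0,0.6],"delta_rot":[0,0,0]},{"translation":[0,0,0.8],"delta_rot":[0,0,0]},{"translation":[0,0,1.0],"delta_rot":[0,0,0]}]'
python3 -m creep '[{"translation":[0,0,1.5],"delta_rot":[0,0,0]},{"translation":[0,0,2],"delta_rot":[0,0,0]},{"translation":[0,0,2],"delta_rot":[0,0,0]},{"translation":[0,0,1.5],"delta_rot":[0,0,0]},{"translation":[0,0,0.5],"delta_rot":[0,0,0]}]'
python3 - <<'E'
from h import *
from workcell import optics
c=np.load("scene2.npz")
goto([574,-251,67],1.1)
p,d=optics.grab_frame("scene"); cv2.imwrite("pics/scene3.png",p[:,:,::-1])
E
```

```text
time_s: 14.78
ee_pos: [519.8, 251.8, 125.5]
ee_rot: [-70.1, 90.0, -153.1]
force: [0.4, -0.4, -1.5]
gripper_width: 15.8
time_s: 15.2
ee_pos: [521.4, 252.5, 203.8]
ee_rot: [107.9, 89.6, 24.8]
force: [-0.2, 0.2, -2.0]
gripper_width: 16.2
tool x [ 0.006  0.003 -1.   ] y [0.993 0.121 0.006]  d cm [  5.26 -50.35 -14.18]  rotvec [-0.0024  0.0059 -0.1018] q [24.7 19.4 91.6  0.  68.6 17.8] t 15.2
```

View pics/scene3.png

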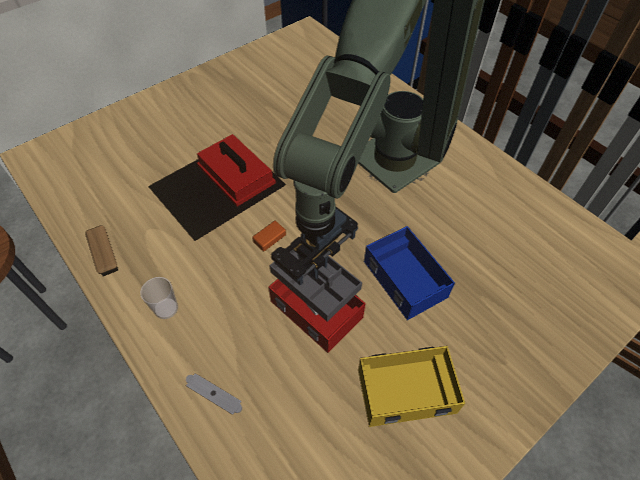

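The tray (at about (318,285)) is clear of the box. The lid is still on the mat at about (237,170). I'll carry the tray over.

```bash
python3 -m creep '[{"translation":[0,-0.5,0.5],"delta_rot":[0,0,-0.004]},{"translation":[0.1,-1.0,0.5],"delta_rot":[0,0,-0.004]},{"translation":[0.2,-1.5,0],"delta_rot":[0,0,-0.004]},{"translation":[0.2,-2.0,0],"delta_rot":[0,0,-0.004]},{"translation":[0.3,-2.5,0],"delta_rot":[0,0,-0.004]}]'
python3 -m creep '[{"translation":[0.3,-2.5,0],"delta_rot":[0,0,-0.004]},{"translation":[0.3,-2.5,0],"delta_rot":[0,0,-0.004]},{"translation":[0.3,-2.5,0],"delta_rot":[0,0,-0.004]},{"translation":[0.3,-2.5,0],"delta_rot":[0,0,-0.004]},{"translation":[0.3,-2.5,0],"delta_rot":[0,0,-0.004]}]'
python3 -m creep '[{"translation":[0.3,-2.5,0],"delta_rot":[0,0,-0.004]},{"translation":[0.3,-2.5,0],"delta_rot":[0,0,-0.004]},{"translation":[0.3,-2.5,0],"delta_rot":[0,0,-0.004]},{"translation":[0.3,-2.5,0],"delta_rot":[0,0,-0.004]},{"translation":[0.3,-2.5,0],"delta_rot":[0,0,-0.004]}]'
python3 -m creep '[{"translation":[0.3,-2.5,0],"delta_rot":[0,0,-0.004]},{"translation":[0.3,-2.5,0],"delta_rot":[0,0,-0.004]},{"translation":[0.3,-2.5,0],"delta_rot":[0,0,-0.004]},{"translation":[0.3,-2.5,0],"delta_rot":[0,0,-0.004]},{"translation":[0.2,-2.0,-0.5],"delta_rot":[0,0,-0.004]}]'
python3 -m creep '[{"translation":[0.1,-1.5,-1.0],"delta_rot":[0,0,-0.004]},{"translation":[0.1,-1.0,-1.0],"delta_rot":[0,0,-0.004]},{"translation":[0,-0.5,-1.0],"delta_rot":[0,0,-0.004]},{"translation":[0,0,-0.5],"delta_rot":[0,0,-0.004]},{"translation":[0,0,0],"delta_rot":[0,0,-0.004]}]'
python3 -m creep '[{"translation":[0,0,0],"delta_rot":[0,0,0]},{"translation":[0,0,0],"delta_rot":[0,0,0]}]'
python3 -c "
from h import *
goto([574,-251,67],1.1)"
```

```text
time_s: 15.67
ee_pos: [527.5, 175.9, 209.3]
ee_rot: [-77.8, 89.9, -162.0]
force: [0.7, -0.7, -2.1]
gripper_width: 15.7
time_s: 16.08
ee_pos: [542.3, 49.7, 209.3]
ee_rot: [-78.4, 89.9, -163.8]
force: [-0.2, 0.6, -1.5]
gripper_width: 15.8
time_s: 16.5
ee_pos: [557.1, -75.2, 209.3]
ee_rot: [-91.9, 89.9, -178.5]
force: [0.0, 1.0, -2.7]
gripper_width: 15.6
time_s: 16.92
ee_pos: [571.7, -195.9, 205.0]
ee_rot: [2.2, 89.9, -85.6]
force: [0.1, -0.1, -1.5]
gripper_width: 16.0
time_s: 17.33
ee_pos: [572.7, -222.1, 167.6]
ee_rot: [-120.3, 89.7, 150.9]
force: [-0.3, 0.4, -0.7]
gripper_width: 15.9
time_s: 17.5
ee_pos: [574.4, -222.2, 170.4]
ee_rot: [91.2, 90.0, 2.5]
force: [0.1, 0.9, -2.0]
gripper_width: 16.1
tool x [ 0.001  0.    -1.   ] y [1.    0.022 0.001]  d cm [ -0.04  -2.88 -10.84]  rotvec [-0.      0.0007 -0.003 ] q [-22.2  24.2  89.1   0.   66.7 -23.5] t 17.5
```

```bash
python3 -m creep '[{"translation":[0,-0.8,-1.0],"delta_rot":[0,0,0]},{"translation":[0,-1.2,-1.8],"delta_rot":[0,0,0]},{"translation":[0,-0.8,-1.8],"delta_rot":[0,0,0]},{"translation":[0,0,-1.8],"delta_rot":[0,0,0]},{"translation":[0,0,-1.5],"delta_rot":[0,0,0]}]'
python3 -m creep '[{"translation":[0,0,-1.0],"delta_rot":[0,0,0]},{"translation":[0,0,-0.7],"delta_rot":[0,0,0]},{"translation":[0,0,-0.4],"delta_rot":[0,0,0]},{"translation":[0,0,0],"delta_rot":[0,0,0]},{"translation":[0,0,0],"delta_rot":[0,0,0]}]'
python3 -c "
from h import *
goto([574,-251,67],1.1)"
```

```text
time_s: 17.92
ee_pos: [573.7, -251.6, 89.6]
ee_rot: [-72.3, 90.0, -161.1]
force: [0.1, 1.1, -2.3]
gripper_width: 16.0
time_s: 18.33
ee_pos: [574.5, -251.2, 70.5]
ee_rot: [64.6, 89.9, -24.1]
force: [0.1, 1.2, -1.5]
gripper_width: 16.0
tool x [ 0.001 -0.001 -1.   ] y [1.    0.021 0.001]  d cm [-0.05  0.02 -0.85]  rotvec [ 0.0005  0.0012 -0.0021] q [-24.7  30.3  94.5   0.   55.1 -25.9] t 18.3333
```

```bash
python3 -m creep '[{"translation":[0,0,-0.2],"delta_rot":[0,0,0]},{"translation":[0,0,-0.1],"delta_rot":[0,0,0]},{"translation":[0,0,-0.1],"delta_rot":[0,0,0]},{"translation":[0,0,-0.1],"delta_rot":[0,0,0]},{"translation":[0,0,0],"delta_rot":[0,0,0]}]'
python3 -m creep '[{"translation":[0,0,-0.1],"delta_rot":[0,0,0]},{"translation":[0,0,-0.05],"delta_rot":[0,0,0]},{"translation":[0,0,-0.05],"delta_rot":[0,0,0]},{"translation":[0,0,0],"delta_rot":[0,0,0]}]'
```

```text
time_s: 18.75
ee_pos: [574.0, -251.1, 64.9]
ee_rot: [-124.9, 90.0, 146.3]
force: [0.7, 0.1, -3.0]
gripper_width: 16.0
time_s: 19.08
ee_pos: [574.1, -251.1, 63.1]
ee_rot: [77.5, 90.0, -11.3]
force: [0.1, -0.6, -1.1]
gripper_width: 15.8
```

```bash
python3 -m creep '[{"translation":[0,0,-0.05],"delta_rot":[0,0,0]},{"translation":[0,0,0],"delta_rot":[0,0,0]},{"translation":[0,0,0],"delta_rot":[0,0,0]}]'
```

```text
time_s: 19.33
ee_pos: [574.1, -251.1, 63.1]
ee_rot: [67.1, 90.0, -21.7]
force: [-2.1, 0.8, 3.4]
gripper_width: 16.2
```

Contact. I'll release, retreat and check.

```bash
python3 -m creep '[{"translation":[0,0,0],"delta_rot":[0,0,0]},{"translation":[0,0,0],"delta_rot":[0,0,0]},{"translation":[0,0,0],"delta_rot":[0,0,0]},{"translation":[0,0,0],"delta_rot":[0,0,0]},{"translation":[0,0,0],"delta_rot":[0,0,0]}]' 0.3
python3 -m creep '[{"translation":[0,0,0.5],"delta_rot":[0,0,0]},{"translation":[0,0,1.5],"delta_rot":[0,0,0]},{"translation":[0,0,2.5],"delta_rot":[0,0,0]},{"translation":[0,0,3],"delta_rot":[0,0,0]},{"translation":[0,0,3],"delta_rot":[0,0,0]}]'
python3 -m creep '[{"translation":[0,2,2],"delta_rot":[0,0,0]},{"translation":[0,3.5,1],"delta_rot":[0,0,0]},{"translation":[0,3.5,0],"delta_rot":[0,0,0]},{"translation":[0,3.5,0],"delta_rot":[0,0,0]},{"translation":[0,3.5,0],"delta_rot":[0,0,0]}]'
python3 -m creep '[{"translation":[0,3.5,0],"delta_rot":[0,0,0]},{"translation":[0,3.5,0],"delta_rot":[0,0,0]},{"translation":[0,3,0],"delta_rot":[0,0,0]},{"translation":[0,1,0],"delta_rot":[0,0,0]},{"translation":[0,0,0],"delta_rot":[0,0,0]}]'
python3 - <<'E'
from h import *
from workcell import optics
for n in ["scene","top"]:
    c=optics.camera_params(n);p,d=optics.grab_frame(n); cv2.imwrite(f"pics/{n}4.png",p[:,:,::-1])
    W=cloud(c,d);r,g,b=[p[...,i].astype(int) for i in range(3)]
    red=(r>90)&(g<50)&(b<50)
    rim=(red&(W[...,1]>100)&(abs(W[...,2]-75)<5)); print(n,"rim",rim.sum(),rect(rim,c,75)[0],np.median(W[rim][:,2]))
    lid=big(red&(W[...,1]<-100)&(abs(W[...,2]-59)<5));print("lidroof",rect(lid,c,59)[0],np.median(W[lid][:,2]))
    A=np.c_[W[lid][:,:2],np.ones(lid.sum())];print("tilt",np.linalg.lstsq(A,W[lid][:,2],rcond=None)[0][:2])
    reg=(W[...,0]>505)&(W[...,0]<650)&(abs(W[...,1]+251)<120)
    t=reg&(W[...,2]>28)&(W[...,2]<40); print("tray rim",rect(t,c,34)[0],np.median(W[t][:,2]))
    A=np.c_[W[t][:,:2],np.ones(t.sum())];print("tilt",np.linalg.lstsq(A,W[t][:,2],rcond=None)[0][:2])
    t=reg&(W[...,2]>70)&(W[...,2]<84); print("tray bar",rect(big(t),c,78)[0],np.median(W[t][:,2]))
E
```

```text
time_s: 19.75
ee_pos: [574.1, -251.1, 62.3]
ee_rot: [163.3, 90.0, 74.5]
force: [-0.5, -0.1, 0.0]
gripper_width: 46.4
time_s: 20.17
ee_pos: [573.7, -251.0, 168.5]
ee_rot: [-117.2, 89.9, 154.0]
force: [0.2, 0.6, -0.8]
gripper_width: 59.3
time_s: 20.58
ee_pos: [573.9, -89.8, 198.3]
ee_rot: [81.4, 89.9, -7.4]
force: [0.4, 0.6, 0.1]
gripper_width: 59.1
time_s: 21.0
ee_pos: [574.0, 21.0, 197.8]
ee_rot: [111.2, 90.0, 22.6]
force: [0.1, -0.6, 0.4]
gripper_width: 59.3
scene rim 358 ((520.4908447265625, 253.70916748046875), (130.7316131591797, 200.7163543701172), 7.057530879974365) 74.68136789222964
lidroof ((371.0953369140625, -237.36663818359375), (21.95375633239746, 165.32916259765625), 1.1714346408843994) 59.30513221433478
tilt [0.11279886 0.00352634]
tray rim ((575.7633056640625, -250.68814086914062), (114.65657043457031, 184.70108032226562), 1.6457297801971436) 32.40514485460513
tilt [-0.00331205  0.00101553]
tray bar ((576.2410278320312, -252.07984924316406), (17.604299545288086, 90.68748474121094), 1.272024154663086) 77.45733099920004
top rim 300 ((518.505615234375, 252.1706085205078), (129.9798126220703, 196.91551208496094), 7.075615406036377) 74.90470551632878
lidroof ((423.4497985839844, -251.3694610595703), (129.8424530029297, 201.7143096923828), 1.2797372341156006) 59.170797595803386
tilt [-0.00089518  0.00060641]
tray rim ((573.1025390625, -249.66636657714844), (112.5732421875, 181.9306640625), 1.206593632698059) 32.846434338108295
tilt [-0.00228518 -0.00090197]
tray bar ((572.1172485351562, -248.22311401367188), (16.979305267333984, 93.69216918945312), 2.3576014041900635) 77.5372004207411
```

View pics/scene4.png

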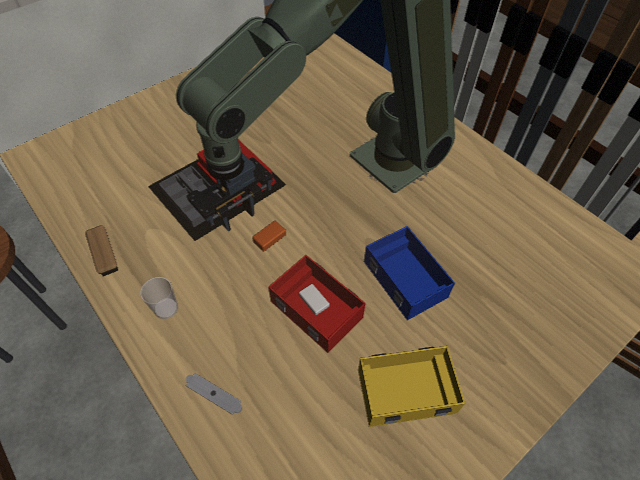

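View pics/top4.png

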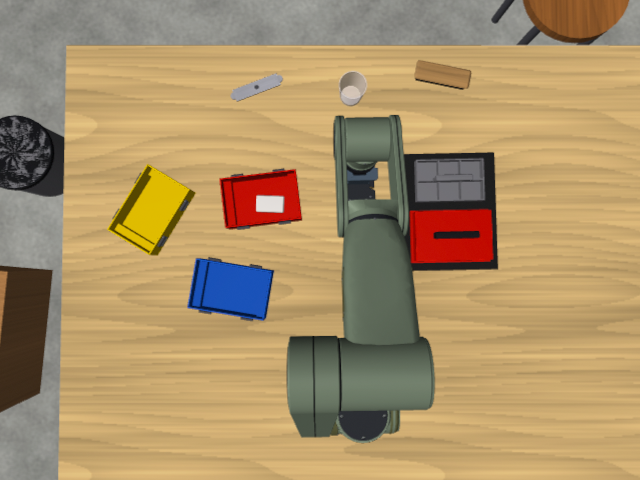

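The top view shows the tray at about (450,180) and the lid at about (452,236), both flat on the mat with a gap between them. The box is where it was, and the arm is clear of everything. I'll hand in.

```bash
python3 -c "
from workcell import env
print(env.job_done())"
```

```text
the job is handed in; nothing more can be done
None
```

I lifted the lid off first and set it on the near half of the mat, handle up. Then I lifted out the tray and set it beside the lid, grip bar up. The job was handed in at about 21 s, with the arm up and touching nothing.

**Last checks, from the top view:**

| Item | Measured | Expected | Tilt |
|---|---|---|---|
| Lid roof height | 59.2 mm | 59 mm | under 0.1° |
| Tray rim height | 32.8 mm | 34 mm | under 0.2° |
| Tray bar top height | 77.5 mm | 78 mm | – |
| Gap between lid and tray | about 23 mm | not touching | – |

- **Box:** it stayed where it was, at about (518.5, 252) with yaw 7.1°; the lid on it measured the same at the start.
- **Forces:** in the readings after each move, the wrist force peaked at about 7 N, when the lid touched down.

**Checks that disagreed:**
- The scene camera measured positions 1–4 mm off from the top camera, and I went by the top camera.
- The last scene-camera fit of the lid was not usable because the arm blocked most of the view. The lid check above therefore rests on the top view alone.

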